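# Make room in the charging rack for one more pack

## Task

Put the green battery pack from the bench into the charging rack, directly next to the yellow pack on the side towards the rack's red end, standing fully down in the rack with its brass contacts on the contact-strip side like the others. There is room for it once you nudge the packs in the row apart to open a gap there: do not lift or tip over the packs that are already racked, and set the green one down rather than dropping it. Leave the wheel, the oil bottle and the pot of drivers where they are.

Things in the scene. Friction and masses are not known exactly. Their poses are not given: they have to be found in the camera images.
- rack: fixed aluminium charging rack, origin at the centre of its underside; its row runs along y. Inside 232 mm along y, 128 mm along x: five packs side by side leave 12 mm along the row, 8 mm at their ends. Floor 6 mm thick, slippery (friction about 0.2); walls 8 mm thick, 22 mm high. Four packs stand in it in any order, gaps 3 to 20 mm, 35 mm or more between their ribs
- rack_red (a point): inner face of the rack's red end block, 116 mm along its +y from its middle, at the 22 mm high top edge; the block is 34 mm thick. The opposite end is a grey 8 mm wall
- rack_strip (a point): middle of the brass contact strip on top of the rack's long +x wall, 68 mm from the rack's middle, 22 mm above the bench
- spare_mid (a point): green battery pack: black box 120 mm long (x), 44 mm wide (y), 36 mm high, small green mark on each end; green upright grip rib centred on top, 70 mm long (x), 10 mm thick (y), 30 mm high; 66 mm high in all, about 0.24 kg. Point: its centre, 33 mm above its underside; z up, +x towards its brass contacts. Stands upright on the bench
- spare_contacts (a point): top of the green spare pack's box over its pair of brass contacts, 47.5 mm from its centre along its own +x, 36 mm above its underside
- yellow_mid (a point): yellow battery pack: black box 120 mm long (x), 44 mm wide (y), 36 mm high, small yellow mark on each end; yellow upright grip rib centred on top, 70 mm long (x), 10 mm thick (y), 30 mm high; 66 mm high in all, about 0.24 kg. Point: its centre, 33 mm above its underside; z up, +x towards its brass contacts. Stands in the rack, contacts to the strip, free to slide
- blue_mid (a point): blue battery pack: black box 120 mm long (x), 44 mm wide (y), 36 mm high, small blue mark on each end; blue upright grip rib centred on top, 70 mm long (x), 10 mm thick (y), 30 mm high; 66 mm high in all, about 0.24 kg. Point: its centre, 33 mm above its underside; z up, +x towards its brass contacts. Stands in the rack, contacts to the strip, free to slide
- white_mid (a point): white battery pack: black box 120 mm long (x), 44 mm wide (y), 36 mm high, small white mark on each end; white upright grip rib centred on top, 70 mm long (x), 10 mm thick (y), 30 mm high; 66 mm high in all, about 0.24 kg. Point: its centre, 33 mm above its underside; z up, +x towards its brass contacts. Stands in the rack, contacts to the strip, free to slide
- orange_mid (a point): orange battery pack: black box 120 mm long (x), 44 mm wide (y), 36 mm high, small orange mark on each end; orange upright grip rib centred on top, 70 mm long (x), 10 mm thick (y), 30 mm high; 66 mm high in all, about 0.24 kg. Point: its centre, 33 mm above its underside; z up, +x towards its brass contacts. Stands in the rack, contacts to the strip, free to slide
- wheel: bystander: black tyre with a white rim lying flat, 84 mm diameter, 44 mm high with its hub nut; origin at the centre of its underside
- oil_mid (a point): bystander: round clear bottle with a red cap, 38 mm diameter, 100 mm high, standing between the spare pack and the rack; this point is on its axis, 50 mm up
- driverpot: bystander: grey pot of short screwdrivers, 60 mm diameter, 98 mm high with the handles; origin at the centre of its underside
Mind the look-alikes: they are no part of the job. Leave any pink, purple or turquoise look-alike of the part that bears spare_mid alone.

How it is judged:
By the outcome, as a careful person would: the job done as asked, in the order asked, and still so for the second after the job is handed in, with the robot touching nothing.
It also fails if it takes over 64 s, if anything falls off the work surface, if the arm or the gripper's body presses on something with over 40 N, if the wrist force passes 120 N, or if a joint passes its speed limit or range.

## Robot

A 6-joint arm with a two-finger parallel gripper is mounted at the origin on the work surface. World frame = base frame: x ahead of the robot, y to its left, z up, the work surface at z = 0. Lengths are in m, angles in degrees, forces in N, time in s.
With the tool pointing down it reaches from about 0.4 to 0.825 m from the base axis. Payload 7 kg.
Tool frame: the origin (TCP) lies midway between the tips of the shut fingers; the grasp point (between the pads) lies 19 mm behind it; y points along the fingers, z is the direction in which the jaws open and shut, and the axes are right-handed (so a half turn about y gives the same grasp; the last joint's range is limited). The gripper opens to 88 mm and grips with 3 to 60 N. Pads are 19 mm wide; open, the fingers measure 130 mm over their backs; the gripper's body (78 mm by 193 mm) begins 47 mm behind the grasp point.
Start: joints at [83.256, 20.546, 0.682, 0, -70.136, -16.507], TCP at [0.266, 0.62, 0.227] pointing down, gripper open.
Joint ranges: [-176.03, 176.03], [-82.01, 121.73], [-58.28, 71.71], [-173.87, 95.51], [-174.79, -0.11], [-173.66, 173.66]. Speed limits (degrees/s): [136.94, 136.94, 172.46, 180, 180, 180].

## Interface

Orientations are given as [roll, pitch, yaw] about the fixed x, y, z axes, in that order (R = Rz(yaw) Ry(pitch) Rx(roll)).
In Python, from plant import ctrl gives the robot as it stands.
- The arm moves only by the tool step_arm, never from a script. Its argument "rows" is a list that holds one entry, the list of rows, each a list of 7 numbers: the gripper command: -1 is shut, 1 is fully open, values between are in proportion, then the shift along the world's x, y, z in cm, then the turn, a rotation vector about the world's x, y, z in degrees. In form: [[[fingers, tx, ty, tz, rx, ry, rz], ...]]. A call has 1 to 12 rows; each row shifts and turns the commanded pose from where the row before left it; what a row does not reach is not made up. A row lasts 1/8 s, in which the tool goes at most 62.5 mm and 10.7 degrees, less where a joint would pass 70% of its speed; a pose out of reach is approached as far as the arm can. A call is refused whole if a number of a shift passes 6.25 or a number of a turn 10.7, either way. A call with a gripper value outside its range is refused whole. The fingers move at their own pace and stop on an object; the grip force is fixed at half the most. Time passes only in rows, so rows that do not move let the fingers close. It gives the time, the measured TCP pose, the force and the opening at its end, in the units of the state.
- ctrl.get_obs(): the state, without advancing time (a new reading comes with each control period).
- ctrl.snapshot(name): name is "side" or "top" or "wrist"; returns the picture (480x640x3 uint8, blue, green, red); there is no depth.
- ctrl.camera_params(name): a dict with "vertical_fov" (degrees; the focal length in pixels is half the picture's height over the tangent of half this angle, whatever the lens; pixels are square), "cx", "cy" (the principal point, pixels), "rvec" (rotation vector, rad) and "tvec" (3), from world to camera coordinates, as OpenCV has them. Camera axes: x right, y down, z forward; pixel columns grow to the right and rows downward; lengths in m; the calibration is good to about 2 mm. A picture is of the moment at which its call begins: read the wrist's pose just before it. camera_params takes no time and is no camera call; for the wrist camera it gives the pose at the moment of the call.
- ctrl.close_job(): hands the job in, once; it reports no verdict.
The state is a dict: "clock": time; "joint_pos": joint angles; "qvel": joint speeds; "tau": joint torques, N m; "tool_pos": TCP position; "orientation": TCP orientation; "force": force on the tool from outside, world axes, zero at the start; "moment": the same for the moment, N m; "opening": finger opening in m.
Only numpy, scipy, OpenCV 4.12 (cv2) and the standard library are available. Lean on these libraries where they do the work, as an engineer would, in place of code of your own. Each camera call takes 0.05 s, during which the arm holds its last target. There are 200 camera calls.

## Working session

There is one attempt and no reset: what is moved stays moved. The work goes in short steps, Python scripts to look and compute and a tool call to move; the robot and the scene stay as the last step left them, time stands still between calls to the robot, and variables do not carry over. Pictures are saved under pics/ and viewed, about 8 in all and at most 12, crops included, and the job is handed in when it is done.

Besides the shell and the picture viewer there is one more tool, called after "Call:" as name(argument=value, ...), one argument or row to a line, values as JSON. step_arm: Moves the arm, as the interface text tells. Its arguments: {"type":"object","properties":{"rows":{"type":"array"}},"required":["rows"]}

```bash
ls; mkdir -p pics; python3 - <<'E'
from plant import ctrl
import cv2
o=ctrl.get_obs(); print(o)
for n in("top","side"):
    print(n,ctrl.camera_params(n)); cv2.imwrite(f"pics/{n}0.png",ctrl.snapshot(n))
E
```

```text
pics
{'clock': 0.0, 'joint_pos': array([ 8.32578247e+01,  2.05900432e+01,  6.33429100e-01, -2.08042699e-02,
       -7.01359952e+01, -1.65071523e+01]), 'qvel': array([-0.00423506, -0.01408442,  0.21359972,  0.04084045,  0.02657748,
        0.04356109]), 'tau': array([-8.62390061e-04, -5.82715416e+01,  2.93058211e+01,  6.99693024e+00,
        6.91286419e-03, -1.59348410e-04]), 'tool_pos': array([0.26626873, 0.61972198, 0.22563363]), 'orientation': array([-8.99056503e+01,  7.56483378e-03,  1.56743594e+02]), 'force': array([ 0.20649962, -0.23202305,  1.02268321]), 'moment': array([ 0.01626786,  0.00765751, -0.00342709]), 'opening': 0.08744116623115301}
top {'vertical_fov': 48.26767499484789, 'cx': 316.80919740964913, 'cy': 246.81311086572765, 'rvec': array([ 2.17261689, -2.13012396,  0.14043686]), 'tvec': array([-0.05665446,  0.57338129,  1.19598981])}
side {'vertical_fov': 45.87010639943928, 'cx': 328.79490318941896, 'cy': 240.98658714714574, 'rvec': array([ 2.19716933, -0.28523895,  0.16175243]), 'tvec': array([-0.55957063,  0.10883707,  1.18859469])}
```

View pics/top0.png

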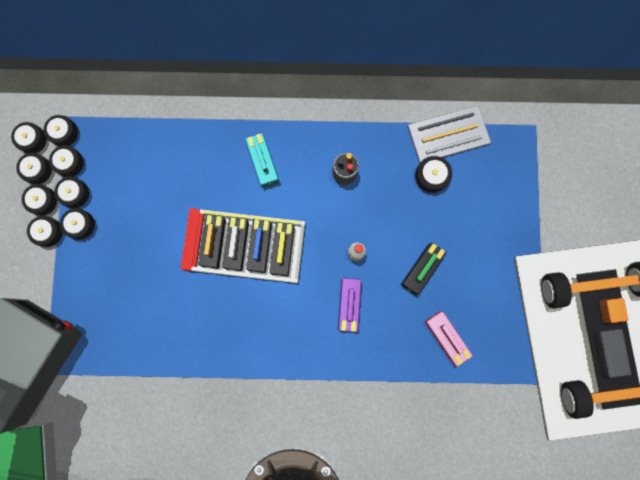

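View pics/side0.png

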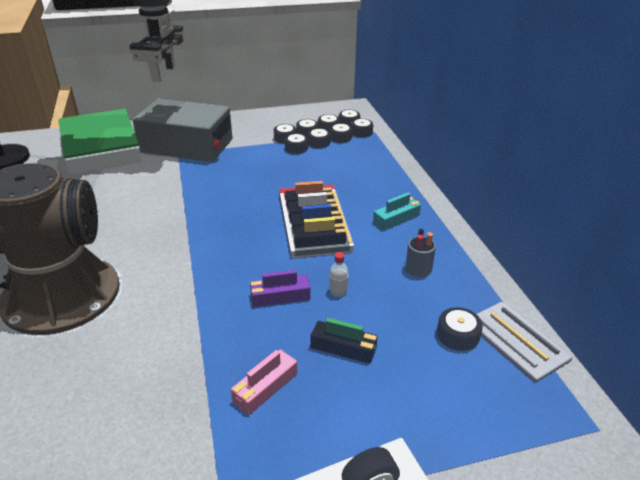

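The top view shows the rack at about (245,246) with its red end at left (+y). From the red end the packs are orange, white, blue, yellow. The green spare is at (425,268) with its contacts up-right, and the bottle is at (357,252) between them. The side view agrees. Next I'll measure by colour.

```bash
cat > h.py <<'E'
import numpy as np, cv2
from plant import ctrl
def K(p): 
    f=240/np.tan(np.radians(p['vertical_fov']/2)); return np.array([[f,0,p['cx']],[0,f,p['cy']],[0,0,1]])
def ray(p,uv,z):
    R=cv2.Rodrigues(np.array(p['rvec'],float))[0]; t=np.array(p['tvec'],float)
    uv=np.atleast_2d(np.array(uv,float)); C=-R.T@t
    d=(R.T@np.linalg.inv(K(p))@np.c_[uv,np.ones(len(uv))].T).T
    return C+d*((z-C[2])/d[:,2])[:,None]
def proj(p,X): return cv2.projectPoints(np.array(X,float).reshape(-1,3),np.array(p['rvec'],float),np.array(p['tvec'],float),K(p),None)[0][:,0]
E
python3 - <<'E'
from h import *
p=ctrl.camera_params("top"); im=cv2.imread("pics/top0.png"); hsv=cv2.cvtColor(im,cv2.COLOR_BGR2HSV)
R=cv2.Rodrigues(p['rvec'])[0]; print("cam",-R.T@p['tvec'])
def seg(lo,hi,box,z,n):
    m=cv2.inRange(hsv,lo,hi); k=np.zeros_like(m); x0,y0,x1,y1=box; k[y0:y1,x0:x1]=m[y0:y1,x0:x1]
    nn,l,s,c=cv2.connectedComponentsWithStats(k); i=1+np.argmax(s[1:,4]); pts=np.argwhere(l==i)[:,::-1]
    r=cv2.minAreaRect(pts.astype(np.float32)); b=cv2.boxPoints(r); w=ray(p,b,z)
    e=[np.linalg.norm(w[1]-w[0]),np.linalg.norm(w[2]-w[1])]; v=(w[1]-w[0]) if e[0]>e[1] else w[2]-w[1]
    print(n,s[i,4],r[0],"xyz",ray(p,r[0],z)[0].round(4),"size",np.round(e,4),"yaw",round(np.degrees(np.arctan2(v[1],v[0]))%180,1))
seg((45,100,40),(80,255,255),(395,235,455,300),.066,"green")
seg((8,120,80),(20,255,255),(198,215,222,272),.072,"orange")
seg((105,150,60),(125,255,255),(250,215,270,262),.072,"blue")
seg((22,120,100),(35,255,255),(273,222,293,266),.072,"yellow")
seg((0,0,150),(180,60,255),(226,222,244,262),.072,"white")
seg((0,150,80),(5,255,255),(175,200,205,280),.022,"redend")
seg((0,120,80),(8,255,255),(348,238,366,258),.1,"oilcap")
c=cv2.resize(im[200:310,170:460],None,fx=2.7,fy=2.7,interpolation=cv2.INTER_CUBIC); cv2.imwrite("pics/topcrop.png",c)
E
```

```text
cam [ 0.41092275 -0.05003592  1.261351  ]
green 188 (426.43206787109375, 267.13775634765625) xyz [ 0.5296 -0.2918  0.066 ] size [0.0725 0.0135] yaw 145.8
orange 70 (210.343994140625, 240.4750518798828) xyz [0.5795 0.1937 0.072 ] size [0.0665 0.0067] yaw 173.6
blue 151 (257.3231201171875, 243.91542053222656) xyz [0.5738 0.088  0.072 ] size [0.0684 0.0115] yaw 174.9
yellow 164 (280.7611389160156, 246.66448974609375) xyz [0.5686 0.0353 0.072 ] size [0.0703 0.0119] yaw 174.3
white 157 (232.32347106933594, 240.98110961914062) xyz [0.5793 0.1443 0.072 ] size [0.0692 0.0127] yaw 176.3
redend 789 (192.4425506591797, 239.7163848876953) xyz [0.5876 0.2459 0.022 ] size [0.1416 0.0326] yaw 174.5
oilcap 52 (358.5, 248.5) xyz [ 0.5642 -0.1368  0.1   ] size [0.0153 0.0154] yaw 0.5
```

View pics/topcrop.png

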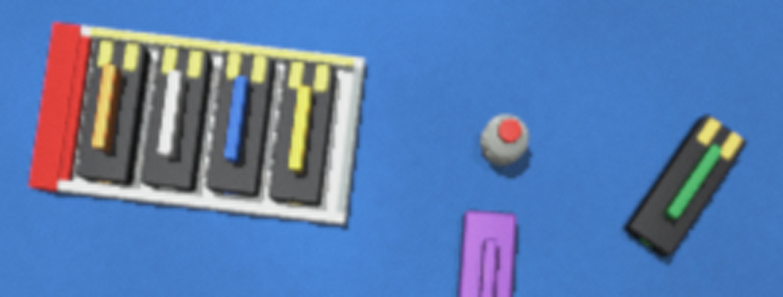

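The crop shows gaps at both ends of the row and between the packs. Green has to go between blue and yellow. Next I move above the rack with the jaws along the rack's x, and look with the wrist camera.

Call:
step_arm(
  rows=[
    [[1,2.5,-4.6,0,0,0,-6],[1,2.5,-4.6,0,0,0,-6],[1,2.5,-4.6,0,0,0,-6],[1,2.5,-4.6,0,0,0,-6],[0,2.5,-4.6,0,0,0,-6],[-1,2.5,-4.6,0,0,0,-6],[-1,2.5,-4.6,0,0,0,-6],[-1,2.5,-4.6,0,0,0,-6],[-1,2.5,-4.6,0,0,0,-6],[-1,2.5,-4.6,0,0,0,-6],[-1,2.5,-4.6,0,0,0,-6],[-1,2.5,-4.6,0,0,0,-6]],
  ],
)

```text
clock: 1.6
tool_pos: [0.5669, 0.0665, 0.2264]
orientation: [-90.0, 0.0, 84.6]
force: [-0.1, 0.8, 0.9]
opening: 0.0134
```

```bash
python3 - <<'E'
from h import *
import pickle
o=ctrl.get_obs(); p=ctrl.camera_params("wrist"); im=ctrl.snapshot("wrist"); cv2.imwrite("pics/w1.png",im); pickle.dump(p,open("w1.pkl","wb"))
print(o['tool_pos'],o['orientation'],o['opening'],o['joint_pos'].round(1)); R=cv2.Rodrigues(p['rvec'])[0]; print("cam",-R.T@p['tvec'],R[2])
E
```

```text
[0.56689565 0.06652964 0.22641392] [-8.99853693e+01  2.11164021e-03  8.45597299e+01] 0.013376284136237999 [ 26.3  10.8 -12.8  -0.  -66.5 -31.8]
cam [ 0.56067647 -0.01015016  0.38341247] [ 0.02703195  0.28234872 -0.9589309 ]
```

View pics/w1.png

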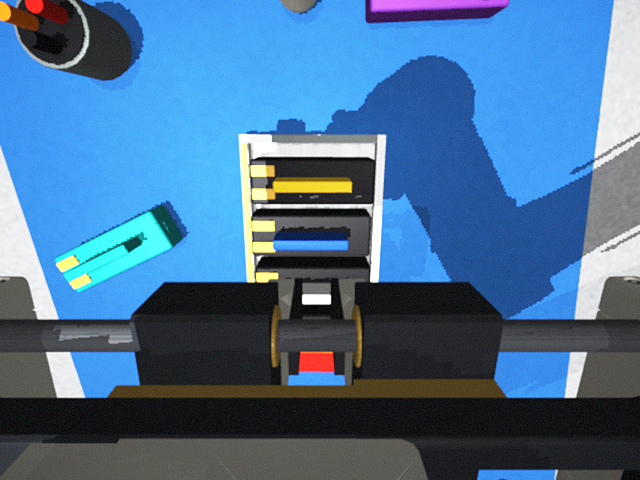

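The wrist view, with -y up, shows yellow's rib at about (312,186), blue's at (312,244), the grey end wall at row 135 and the strip at left. The opening between the yellow and blue ribs is clear. I'll take a row profile to get the rib and wall edges.

```bash
python3 - <<'E'
from h import *
import pickle
p=pickle.load(open("w1.pkl","rb")); im=cv2.imread("pics/w1.png")
for u in(290,335):
  print(u)
  for v in range(132,276,1):
    c=im[v,u-2:u+3].mean(0).astype(int); print(v,*c,end=" | ")
  print()
a=np.radians(-5.5); ex=np.array([np.cos(a),np.sin(a)]); ey=np.array([-ex[1],ex[0]])
hsv=cv2.cvtColor(im,cv2.COLOR_BGR2HSV)
for n,lo,hi,y0,y1 in(("yellow",(22,150,60),(34,255,255),172,198),("blue",(105,150,60),(125,255,255),225,256)):
  m=cv2.inRange(hsv,lo,hi); k=np.zeros_like(m); k[y0:y1,277:356]=m[y0:y1,277:356]
  q=np.argwhere(k)[:,::-1]; r=cv2.minAreaRect(q.astype(np.float32)); print(n,r)
  for v in range(y0,y1): 
    uu=np.nonzero(k[v])[0]
    if len(uu)>20: print(v,uu.min(),uu.max(), ray(p,[(uu.min()+uu.max())/2,v],.072)[0,:2].round(4),end="; ")
  print()
E
```

```text
290
132 166 89 38 | 133 165 87 35 | 134 139 101 81 | 135 118 122 119 | 136 131 133 126 | 137 133 132 128 | 138 132 130 125 | 139 133 133 127 | 140 129 129 125 | 141 127 128 120 | 142 143 143 137 | 143 195 194 192 | 144 231 230 228 | 145 237 236 235 | 146 238 237 236 | 147 238 236 236 | 148 236 235 234 | 149 237 234 234 | 150 236 235 235 | 151 235 234 233 | 152 236 235 235 | 153 236 235 234 | 154 238 237 236 | 155 245 245 244 | 156 197 196 194 | 157 56 55 55 | 158 4 4 3 | 159 12 11 10 | 160 23 20 23 | 161 36 35 35 | 162 38 37 37 | 163 42 41 40 | 164 41 38 39 | 165 41 39 40 | 166 38 38 38 | 167 40 37 39 | 168 40 38 38 | 169 43 41 41 | 170 39 37 38 | 171 39 39 39 | 172 42 39 37 | 173 38 38 36 | 174 39 37 36 | 175 40 34 34 | 176 42 38 37 | 177 30 77 95 | 178 13 98 126 | 179 16 96 123 | 180 15 92 118 | 181 23 148 189 | 182 38 206 241 | 183 48 221 245 | 184 47 220 244 | 185 46 218 243 | 186 44 216 242 | 187 46 216 242 | 188 45 215 242 | 189 42 215 242 | 190 39 216 243 | 191 35 211 247 | 192 36 146 186 | 193 38 41 48 | 194 40 30 28 | 195 36 32 33 | 196 39 36 35 | 197 40 36 36 | 198 36 32 33
[... 3785 characters left out ...]
51 [0.5667 0.0341]; 186 277 351 [0.5668 0.035 ]; 187 277 351 [0.5669 0.0359]; 188 277 351 [0.567  0.0368]; 189 277 351 [0.5671 0.0376]; 190 277 351 [0.5671 0.0385]; 191 277 351 [0.5672 0.0394]; 192 277 351 [0.5673 0.0403]; 
blue ((312.5, 241.0), (18.0, 71.0), 90.0)
232 278 344 [0.5736 0.0764]; 233 277 345 [0.5737 0.0773]; 234 277 345 [0.5738 0.0783]; 235 277 346 [0.5734 0.0793]; 236 277 346 [0.5735 0.0802]; 237 277 346 [0.5736 0.0812]; 238 277 346 [0.5737 0.0821]; 239 277 346 [0.5738 0.0831]; 240 277 347 [0.5734 0.0841]; 241 277 348 [0.5731 0.0851]; 246 277 348 [0.5735 0.0899]; 247 277 348 [0.5736 0.0908]; 248 277 348 [0.5737 0.0918]; 249 277 347 [0.5743 0.0927]; 250 277 346 [0.5748 0.0936];
```

```bash
python3 - <<'E'
from h import *
import pickle
p=pickle.load(open("w1.pkl","rb")); a=np.radians(-5.44); ey=np.array([-np.sin(a),np.cos(a)]); ex=np.array([np.cos(a),np.sin(a)])
def S(uv,z): w=ray(p,uv,z)[0,:2]; return w.round(4),round(w@ex*1e3,1),round(w@ey*1e3,1)
print("grey outer",S((312,134.2),.022),"inner",S((312,142.5),.022))
print("yellow rib",S((314,181),.072),S((314,192),.072)); print("blue rib",S((312,240),.072),S((312,250),.072))
print("red end/top cam inner edge", )
q=ctrl.camera_params("top"); w=ray(q,[(170+92/2.7,200+28/2.7),(170+72/2.7,200+188/2.7),(170+363/2.7,200+60/2.7),(170+346/2.7,200+224/2.7)],.022)[:,:2]
print((w@np.c_[ex,ey]*1e3).round(1))
print("tcp", np.array([.5669,.0665])@np.c_[ex,ey]*1e3)
E
```

```text
grey outer (array([ 0.5648, -0.0083]), np.float64(563.1), np.float64(45.3)) inner (array([ 5.656e-01, -5.000e-04]), np.float64(563.1), np.float64(53.1))
yellow rib (array([0.5664, 0.0307]), np.float64(560.9), np.float64(84.2)) (array([0.5673, 0.0403]), np.float64(560.9), np.float64(93.9))
blue rib (array([0.5734, 0.0841]), np.float64(562.9), np.float64(138.0)) (array([0.5744, 0.0937]), np.float64(562.9), np.float64(147.7))
red end/top cam inner edge
[[633.9 283.4]
 [493.2 280.6]
 [632.8  45.1]
 [489.5  42.8]]
tcp [558.04227385 119.94448967]
```

Call:
step_arm(
  rows=[
    [[-1,0.2,-0.2,-3,0,0,0],[-1,0.2,-0.2,-3,0,0,0],[-1,0,0,-3,0,0,0],[-1,0,0,-3,0,0,0],[-1,0,0,0,0,0,0]],
  ],
)

```text
clock: 2.28
tool_pos: [0.5686, 0.0635, 0.1042]
orientation: [-89.7, 0.1, 84.7]
force: [0.5, -0.5, 0.6]
opening: 0.0003
```

Call:
step_arm(
  rows=[
    [[-1,0,-0.1,-2,0,0,0],[-1,0,0,-2,0,0,0],[-1,0,0,-1.3,0,0,0],[-1,0,0,0,0,0,0]],
  ],
)

```text
clock: 2.78
tool_pos: [0.5703, 0.0631, 0.0535]
orientation: [-90.0, 0.0, 84.8]
force: [-0.5, -0.2, 0.4]
opening: 0.0002
```

Call:
step_arm(
  rows=[
    [[-1,-0.1,-0.6,0,0,0,0],[-1,-0.05,-0.5,0,0,0,0],[-1,-0.05,-0.4,0,0,0,0],[-1,-0.04,-0.3,0,0,0,0],[-1,-0.03,-0.3,0,0,0,0],[-1,0,0,0,0,0,0]],
  ],
)

```text
clock: 3.52
tool_pos: [0.5675, 0.0418, 0.0535]
orientation: [-90.0, 0.0, 84.7]
force: [1.0, 0.1, -0.3]
opening: 0.0005
```

Call:
step_arm(
  rows=[
    [[-1,-0.02,-0.2,0,0,0,0],[-1,-0.02,-0.2,0,0,0,0],[-1,0,0,0,0,0,0],[-1,0,0,0,0,0,0]],
  ],
)

```text
clock: 4.03
tool_pos: [0.5673, 0.0381, 0.0535]
orientation: [-90.0, 0.0, 84.7]
force: [0.6, 0.2, 0.1]
opening: -0.0001
```

Call:
step_arm(
  rows=[
    [[-1,0.1,1.0,0,0,0,0],[-1,0.1,1.0,0,0,0,0],[-1,0.1,1.0,0,0,0,0],[-1,0.05,0.5,0,0,0,0],[-1,0.05,0.5,0,0,0,0],[-1,0.05,0.5,0,0,0,0],[-1,0.05,0.5,0,0,0,0],[-1,0.05,0.5,0,0,0,0],[-1,0.04,0.4,0,0,0,0],[-1,0.03,0.3,0,0,0,0],[-1,0,0,0,0,0,0]],
  ],
)

```text
clock: 5.4
tool_pos: [0.5736, 0.1005, 0.0535]
orientation: [-90.0, -0.0, 84.8]
force: [-0.2, -0.0, 0.6]
opening: 0.0005
```

Call:
step_arm(
  rows=[
    [[-1,0.02,0.2,0,0,0,0],[-1,0.02,0.2,0,0,0,0],[-1,0,0,0,0,0,0],[-1,0,0,0,0,0,0]],
  ],
)

```text
clock: 5.9
tool_pos: [0.574, 0.1043, 0.0535]
orientation: [-90.0, -0.0, 84.7]
force: [-0.6, -1.3, 0.5]
opening: 0.0006
```

```bash
cat > rib.py <<'E'
from h import *
def ribs(name):
    p=ctrl.camera_params("top"); im=ctrl.snapshot("top"); cv2.imwrite(f"pics/{name}.png",im)
    cv2.imwrite(f"pics/{name}c.png",cv2.resize(im[200:310,170:460],None,fx=2.7,fy=2.7,interpolation=cv2.INTER_CUBIC))
    cv2.imwrite(f"pics/{name}s.png",ctrl.snapshot("side"))
if __name__=="__main__":
    import sys; ribs(sys.argv[1]); print(ctrl.get_obs()['force'],ctrl.get_obs()['tool_pos'])
E
python3 rib.py t2
```

```text
[-0.41871083 -1.74385889  0.32695854] [0.5739455  0.10425174 0.05348995]
```

Call:
step_arm(
  rows=[
    [[-1,-0.03,-0.3,0,0,0,0],[-1,0,0,3,0,0,0],[-1,0,0,5,0,0,0],[-1,0.2,2,6,0,0,0],[-1,0.3,4,5,0,0,0],[-1,0.3,4,0,0,0,0],[-1,0,0,0,0,0,0],[-1,0,0,0,0,0,0]],
  ],
)

```text
clock: 7.0
tool_pos: [0.5813, 0.1998, 0.2412]
orientation: [-90.0, 0.0, 84.8]
force: [0.7, -0.9, -0.1]
opening: 0.0006
```

```bash
python3 - <<'E'
from h import *
import pickle
o=ctrl.get_obs(); p=ctrl.camera_params("wrist"); im=ctrl.snapshot("wrist"); cv2.imwrite("pics/w2.png",im); pickle.dump(p,open("w2.pkl","wb"))
print(o['tool_pos'],o['orientation'],o['clock'])
cv2.imwrite("pics/top2.png",ctrl.snapshot("top"))
E
```

```text
[0.58125184 0.19982938 0.24117023] [-8.99658911e+01  2.07292960e-02  8.47825266e+01] 7.0
```

View pics/w2.png

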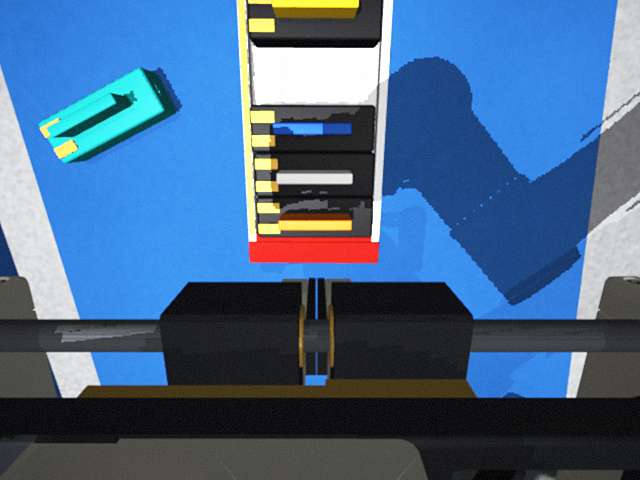

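The gap between blue at row 130 and yellow at row 8 is clearly open (white floor at rows 46–105), and blue, white and orange are pushed together by the red end. I'll measure it.

```bash
python3 - <<'E'
from h import *
import pickle
p=pickle.load(open("w2.pkl","rb")); im=cv2.imread("pics/w2.png").astype(int)
a=np.radians(-5.3); ey=np.array([-np.sin(a),np.cos(a)]); ex=np.array([np.cos(a),np.sin(a)])
def S(v,z,u=316): w=ray(p,(u,v),z)[0,:2]; return (round(w@ex*1e3,1),round(w@ey*1e3,1))
for u in (285,340):
  col=im[:,u-3:u+4].mean(1); d=np.abs(np.diff(col,axis=0)).sum(1)
  for v in range(0,270):
    if d[v]>60 and d[v]==d[max(0,v-2):v+3].max(): print(u,v+.5,col[v-1].astype(int) if v else '',col[min(v+2,479)].astype(int),[S(v+.5,z,u)[1] for z in(.006,.022,.042,.072)])
E
python3 - <<'E'
import sys; sys.path.insert(0,'.')
from h import *
import pickle
p=pickle.load(open("w2.pkl","rb")); R=cv2.Rodrigues(p['rvec'])[0]; print("image rows axis yaw, col axis", np.degrees(np.arctan2(-R[0,1],-R[0,0])))
E
```

```text
285 6.5 [ 70 255 255] [ 13  96 125] [np.float64(59.7), np.float64(64.5), np.float64(70.4), np.float64(79.3)]
285 17.5 [ 12  96 124] [59 54 54] [np.float64(69.1), np.float64(73.4), np.float64(78.9), np.float64(87.0)]
285 46.5 [4 5 4] [255 255 255] [np.float64(94.5), np.float64(97.8), np.float64(101.9), np.float64(108.2)]
285 104.5 [218 217 217] [38 33 35] [np.float64(148.6), np.float64(149.7), np.float64(151.1), np.float64(153.2)]
285 118.5 [95 89 92] [28 29 30] [np.float64(162.3), np.float64(162.9), np.float64(163.6), np.float64(164.6)]
285 122.5 [30 29 32] [255 156  68] [np.float64(166.3), np.float64(166.7), np.float64(167.2), np.float64(167.9)]
285 126.5 [255 173  82] [170  75  32] [np.float64(170.3), np.float64(170.6), np.float64(170.8), np.float64(171.3)]
285 134.5 [152  63  22] [27 29 29] [np.float64(178.4), np.float64(178.3), np.float64(178.2), np.float64(178.0)]
285 169.5 [30 27 29] [100  99 101] [np.float64(215.1), np.float64(213.5), np.float64(211.5), np.float64(208.5)]
285 172.5 [100  99 101] [215 216 218] [np.float64(218.3), np.float64(216.6), np.float64(214.4), np.float64
[... 1474 characters left out ...]
32 233 234] [np.float64(219.3), np.float64(217.6), np.float64(215.3), np.float64(212.0)]
340 183.5 [233 234 235] [33 32 31] [np.float64(230.3), np.float64(228.0), np.float64(225.3), np.float64(221.1)]
340 219.5 [10 40 94] [ 88 222 255] [np.float64(271.0), np.float64(267.1), np.float64(262.3), np.float64(255.0)]
340 230.5 [ 72 204 255] [76 70 66] [np.float64(283.9), np.float64(279.5), np.float64(274.0), np.float64(265.7)]
340 236.5 [74 71 64] [ 34  41 249] [np.float64(291.1), np.float64(286.4), np.float64(280.5), np.float64(271.7)]
340 262.5 [ 33  46 251] [244 143  57] [np.float64(322.9), np.float64(316.9), np.float64(309.4), np.float64(298.2)]
image rows axis yaw, col axis -5.260171527328018
```

The gap is about 55 mm between the blue and yellow boxes, against the 44 mm needed. Next I go to the green spare and look at it from close by.

Call:
step_arm(
  rows=[
    [[-1,-1,-3.7,0,0,0,5.1],[-1,-1,-3.7,0,0,0,5.1],[-1,-1,-3.7,0,0,0,5.1],[-1,-1,-3.7,0,0,0,5.1],[-1,-1,-3.7,0,0,0,5.1],[-1,-1,-3.7,0,0,0,5.1],[0,-1,-3.7,0,0,0,5.1],[0,-1,-3.7,0,0,0,5.1],[0,-1,-3.7,0,0,0,5.1],[0,-1,-3.7,0,0,0,5.1],[0,-1,-3.7,0,0,0,5.1],[0,-0.7,-4,0,0,0,5]],
  ],
)

```text
clock: 8.6
tool_pos: [0.4634, -0.2489, 0.2417]
orientation: [-90.0, 0.0, 146.0]
force: [0.3, 0.1, 0.8]
opening: 0.0432
```

Call:
step_arm(
  rows=[
    [[0,0,0,0,0,0,0]],
  ],
)

```text
clock: 8.72
tool_pos: [0.4632, -0.2496, 0.2413]
orientation: [-90.0, -0.0, 145.7]
force: [-0.1, 0.2, -0.8]
opening: 0.0439
```

```bash
python3 - <<'E'
from h import *
import pickle
o=ctrl.get_obs(); p=ctrl.camera_params("wrist"); im=ctrl.snapshot("wrist"); cv2.imwrite("pics/w3.png",im); pickle.dump(p,open("w3.pkl","wb"))
print(o['tool_pos'],o['orientation'],o['clock'],o['opening'])
hsv=cv2.cvtColor(im,cv2.COLOR_BGR2HSV); m=cv2.inRange(hsv,(45,100,130),(80,255,255))
n,l,s,c=cv2.connectedComponentsWithStats(m); i=1+np.argmax(s[1:,4]); r=cv2.minAreaRect(np.argwhere(l==i)[:,::-1].astype(np.float32)); b=cv2.boxPoints(r); w=ray(p,b,.066)
print(s[i],r,w.round(4),w.mean(0).round(4)); e=[np.linalg.norm(w[1]-w[0]),np.linalg.norm(w[2]-w[1])]; v=(w[1]-w[0]) if e[0]>e[1] else w[2]-w[1]; print(np.round(e,4),np.degrees(np.arctan2(v[1],v[0])))
# rack x centre from w2, row 75
p=pickle.load(open("w2.pkl","rb")); im=cv2.imread("pics/w2.png").astype(int); a=np.radians(-5.3); ex=np.array([np.cos(a),np.sin(a)])
for v in(75,130,150):
  col=im[v-3:v+4].mean(0); d=np.abs(np.diff(col,axis=0)).sum(1)
  for u in range(225,400):
    if d[u]>60 and d[u]==d[u-2:u+3].max(): print(v,u+.5,col[u-1].astype(int),col[u+2].astype(int),[round(float(ray(p,(u+.5,v),z)[0,:2]@ex*1e3),1) for z in(.006,.022,.042,.072)])
E
```

```text
[ 0.46322331 -0.2496407   0.24130189] [-8.99703588e+01 -2.64236431e-02  1.45660044e+02] 8.725 0.043857580895658436
[309  87  12  82 902] ((314.5, 127.5), (81.0, 11.0), 90.0) [[ 0.5617 -0.3092  0.066 ]
 [ 0.5563 -0.3171  0.066 ]
 [ 0.499  -0.2782  0.066 ]
 [ 0.5048 -0.2698  0.066 ]] [ 0.5304 -0.2936  0.066 ]
[0.0095 0.0692] 145.8041023100744
75 239.5 [243 150  54] [246 255 255] [639.0, 635.9, 631.9, 626.0]
75 249.5 [205 224 229] [119 117 116] [628.9, 626.2, 622.7, 617.6]
75 377.5 [255 255 255] [160 159 159] [499.2, 501.7, 504.9, 509.7]
75 388.5 [254 255 255] [195 105  34] [488.0, 491.0, 494.8, 500.4]
130 242.5 [242 148  50] [232 255 255] [639.1, 635.9, 632.0, 626.0]
130 250.5 [155 255 255] [70 60 61] [630.6, 627.8, 624.3, 619.0]
130 269.5 [102  96  96] [28 25 26] [610.6, 608.6, 606.1, 602.3]
130 272.5 [28 25 26] [174  77  29] [607.4, 605.5, 603.2, 599.7]
130 292.5 [214 126  58] [254 174  83] [586.3, 585.3, 584.0, 582.1]
130 322.5 [255 170  76] [165  74  31] [554.6, 554.9, 555.2, 555.8]
130 351.5 [166  74  30] [35 37 37] [524.0, 525.5, 527.4, 530.3]
130 373.5 [30 28 29] [107 106 105] [500.7, 503.2, 506.3, 511.0]
130 376.5 [107 106 105] [229 229 226] [497.6, 500.2, 503.4, 508.3]
130 385.5 [216 211 206] [134  69  26] [488.1, 491.0, 494.8, 500.4]
150 243.5 [243 148  53] [222 255 255] [639.2, 636.0, 632.1, 626.1]
150 251.5 [165 255 255] [76 70 70] [630.6, 627.8, 624.3, 619.0]
150 269.5 [69 65 66] [20 17 20] [611.3, 609.3, 606.8, 602.9]
150 371.5 [26 22 23] [101 101 100] [501.9, 504.4, 507.4, 512.0]
150 375.5 [91 90 89] [232 229 227] [497.6, 500.2, 503.5, 508.4]
150 383.5 [229 229 228] [134  69  29] [489.0, 492.0, 495.7, 501.2]
```

View pics/w3.png

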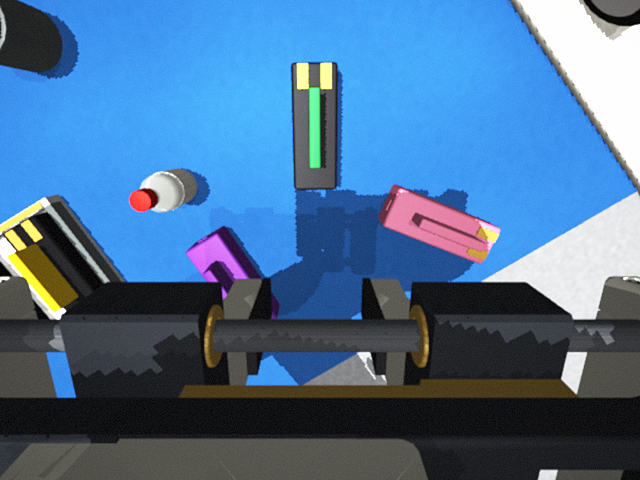

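The view shows the green pack upright at (315,125) with its contacts at the top, away from the robot. Its rib centre is (0.530,-0.293) with yaw -34.2°, which agrees with the top camera. Purple and pink are clear of the grasp.

Call:
step_arm(
  rows=[
    [[0,3.3,-2.2,0,0,0,0],[0,3.4,-2.2,0,0,0,0],[0,0,0,-4,0,0,0],[0,0,0,-5,0,0,0],[0,0,0,-4,0,0,0],[0,0,0,-3,0,0,0],[0,0,0,0,0,0,0],[0,0,0,0,0,0,0]],
  ],
)

```text
clock: 9.78
tool_pos: [0.5325, -0.291, 0.0829]
orientation: [-90.0, 0.1, 145.9]
force: [-0.5, -0.0, 0.5]
opening: 0.0437
```

Call:
step_arm(
  rows=[
    [[0,-0.2,-0.2,-2,0,0,0],[0,0,0,-1.4,0,0,0],[0,0,0,-0.7,0,0,0],[0,0,0,0,0,0,0],[-1,0,0,0,0,0,0],[-1,0,0,0,0,0,0],[-1,0,0,0,0,0,0],[-1,0,0,0,0,0,0],[-1,0,0,0,0,0,0]],
  ],
)

```text
clock: 10.9
tool_pos: [0.5296, -0.2931, 0.0407]
orientation: [-90.0, 0.0, 145.9]
force: [-0.4, 0.3, 1.6]
opening: 0.0098
```

Call:
step_arm(
  rows=[
    [[-1,0,0,1,0,0,0],[-1,0,0,2,0,0,0],[-1,0,0,4,0,0,0],[-1,0,0,5,0,0,0],[-1,0,0,4,0,0,0],[-1,0,0,0,0,0,0]],
  ],
)

```text
clock: 11.65
tool_pos: [0.5313, -0.2937, 0.2049]
orientation: [-90.1, 0.4, 145.9]
force: [0.1, 0.4, -3.3]
opening: 0.0101
```

Call:
step_arm(
  rows=[
    [[-1,0.35,2,0,0,0,2.4],[-1,0.35,3.1,0,0,0,2.4],[-1,0.35,3.2,0,0,0,2.4],[-1,0.35,3.2,0,0,0,2.4],[-1,0.35,3.2,0,0,0,2.4],[-1,0.35,3.2,0,0,0,2.4],[-1,0.35,3.2,0,0,0,2.4],[-1,0.35,3.2,0,0,0,2.4],[-1,0.35,3.2,0,0,0,2.4],[-1,0.35,3.1,0,0,0,2.4],[-1,0.35,3,0,0,0,2.4],[-1,0.3,2.8,0,0,0,2.4]],
  ],
)

```text
clock: 13.15
tool_pos: [0.5698, 0.0725, 0.199]
orientation: [-89.9, -0.2, 174.8]
force: [-0.3, -0.6, -2.2]
opening: 0.0098
```

Call:
step_arm(
  rows=[
    [[-1,0,0,0,0,0,0],[-1,0,0,0,0,0,0]],
  ],
)

```text
clock: 13.4
tool_pos: [0.5701, 0.0711, 0.1995]
orientation: [-89.9, -0.1, 174.7]
force: [0.2, 0.2, -2.1]
opening: 0.0097
```

Call:
step_arm(
  rows=[
    [[-1,0.2,0,-3,0,0,0],[-1,0.1,0,-4,0,0,0],[-1,0,0,-2.6,0,0,0],[-1,0,0,0,0,0,0],[-1,0,0,0,0,0,0]],
  ],
)

```text
clock: 14.02
tool_pos: [0.5747, 0.0707, 0.1056]
orientation: [-90.0, 0.1, 174.6]
force: [0.1, -0.2, -1.0]
opening: 0.01
```

```bash
python3 - <<'E'
from h import *
o=ctrl.get_obs(); print(o['tool_pos'],o['orientation'],o['clock'],o['force'])
t=ctrl.snapshot("side"); w=ctrl.snapshot("wrist")
a=cv2.resize(t[150:280,240:400],(640,520),interpolation=cv2.INTER_CUBIC)[:,:440]
b=cv2.resize(w,(693,520))[:,160:520]
cv2.imwrite("pics/pre.png",np.hstack([a,b])); 
E
```

```text
[0.57466499 0.07067604 0.10558596] [-9.00094530e+01  6.06088506e-02  1.74636784e+02] 14.025 [ 0.14845551 -0.19207038 -0.96617268]
```

View pics/pre.png

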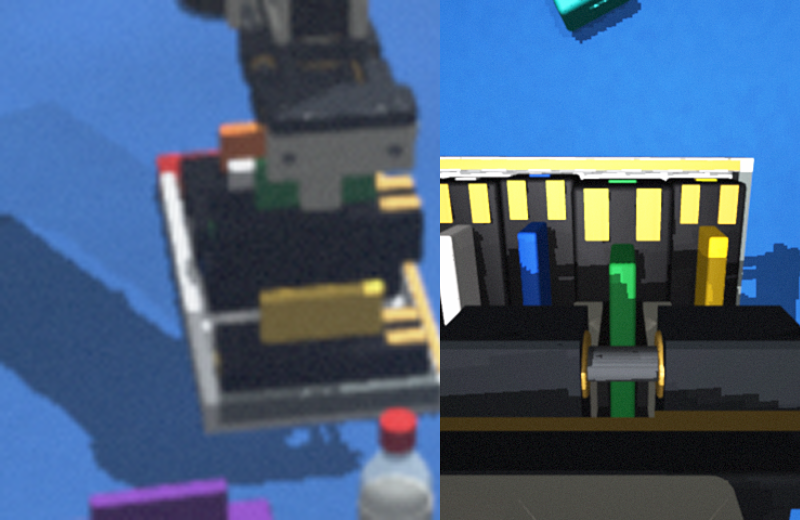

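```bash
python3 - <<'E'
from h import *
p=ctrl.camera_params("wrist"); a=np.radians(-5.3); M=np.array([[np.cos(a),-np.sin(a)],[np.sin(a),np.cos(a)]])
for n,c,z in(("green",[(580,183),(669,183)],.1006),("blue",[(501,180),(567,180)],.042),("yellow",[(673,182),(742,182)],.042),("rackcorner,strip outer",[(752,158),(450,158)],.022)):
    uv=(np.array(c,float)-[280,0])/1.0828; print(n,(ray(p,uv,z)[:,:2]@M*1e3).round(1).tolist())
E
```

```text
green [[627.7, 141.3], [627.7, 104.2]]
blue [[623.8, 192.3], [623.7, 154.9]]
yellow [[622.5, 94.9], [622.5, 55.8]]
rackcorner,strip outer [[634.9, 44.9], [635.2, 228.3]]
```

Call:
step_arm(
  rows=[
    [[-1,-0.3,0.1,-1,0,0,0],[-1,0,0,-1.5,0,0,0],[-1,0,0,-1.2,0,0,0],[-1,0,0,-0.6,0,0,0],[-1,0,0,0,0,0,0],[-1,0,0,0,0,0,0]],
  ],
)

```text
clock: 14.88
tool_pos: [0.5714, 0.072, 0.0618]
orientation: [-90.0, 0.0, 174.7]
force: [-0.7, -0.4, -1.4]
opening: 0.0098
```

Call:
step_arm(
  rows=[
    [[-1,0,0,-0.6,0,0,0],[-1,0,0,-0.4,0,0,0],[-1,0,0,-0.3,0,0,0],[-1,0,0,0,0,0,0],[-1,0,0,0,0,0,0]],
  ],
)

```text
clock: 15.5
tool_pos: [0.5712, 0.072, 0.0487]
orientation: [-90.0, 0.0, 174.7]
force: [-0.1, 0.4, -3.4]
opening: 0.0097
```

Call:
step_arm(
  rows=[
    [[-1,0,0,-0.1,0,0,0],[-1,0,0,-0.1,0,0,0],[-1,0,0,0,0,0,0],[-1,0,0,0,0,0,0]],
  ],
)

```text
clock: 16.0
tool_pos: [0.5712, 0.0719, 0.0467]
orientation: [-90.0, 0.0, 174.7]
force: [-0.9, -0.4, 0.5]
opening: 0.0098
```

Call:
step_arm(
  rows=[
    [[-1,0,0,-0.05,0,0,0],[-1,0,0,0,0,0,0],[-1,0,0,0,0,0,0]],
  ],
)

```text
clock: 16.38
tool_pos: [0.5712, 0.072, 0.0467]
orientation: [-90.0, 0.0, 174.7]
force: [-2.8, 0.0, 6.1]
opening: 0.0099
```

Contact with the floor is confirmed: z stopped at 46.7 mm, as expected, and the force rose. I'll release with a small opening and lift straight up.

Call:
step_arm(
  rows=[
    [[-0.5,0,0,0.05,0,0,0],[-0.5,0,0,0,0,0,0],[-0.5,0,0,0,0,0,0],[-0.5,0,0,0,0,0,0]],
  ],
)

```text
clock: 16.88
tool_pos: [0.5711, 0.0719, 0.0465]
orientation: [-90.0, -0.0, 174.7]
force: [0.3, -0.2, -0.3]
opening: 0.0215
```

Call:
step_arm(
  rows=[
    [[-0.5,0,0,0.5,0,0,0],[-0.5,0,0,1.5,0,0,0],[-0.5,0,0,3,0,0,0],[-0.5,0,0,5,0,0,0],[-0.5,0,0,6,0,0,0],[-0.5,-3,0,4,0,0,0],[-0.5,-5,0,0,0,0,0],[-0.5,0,0,0,0,0,0],[-0.5,0,0,0,0,0,0]],
  ],
)

```text
clock: 18.0
tool_pos: [0.4913, 0.072, 0.248]
orientation: [-90.1, 0.1, 174.7]
force: [0.4, 0.5, -0.1]
opening: 0.0219
```

```bash
python3 - <<'E'
from h import *
o=ctrl.get_obs(); print(o['tool_pos'],o['clock'],o['force'],o['opening'])
t=ctrl.snapshot("side"); w=ctrl.snapshot("wrist"); cv2.imwrite("pics/topend.png",ctrl.snapshot("top"))
a=cv2.resize(t[150:320,250:480],(406,300),interpolation=cv2.INTER_CUBIC)
b=cv2.resize(w,(800,600))[:300,:]
cv2.imwrite("pics/wend.png",w); c=np.zeros((600,800,3),np.uint8); c[:300]=b; c[300:,:406]=a
d=cv2.resize(cv2.imread("pics/topend.png")[200:290,170:288],(394,300),interpolation=cv2.INTER_CUBIC); c[300:,406:]=d; cv2.imwrite("pics/end.png",c)
E
```

```text
[0.49125512 0.07204769 0.24795879] 18.0 [ 0.40123761  0.48066448 -0.06142906] 0.02192751068391086
```

View pics/end.png

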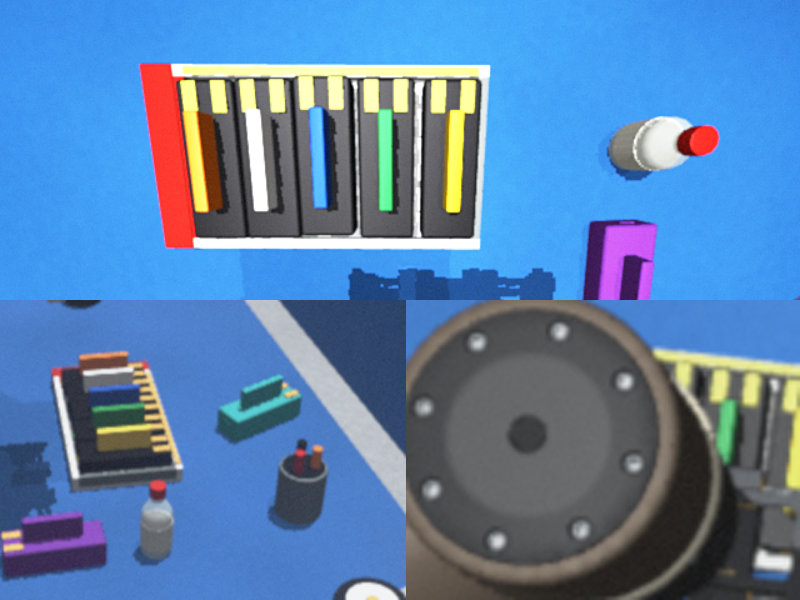

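The final picture shows the row from the red end as orange, white, blue, green, yellow, all upright with contacts on the strip side. Green is next to yellow with small visible gaps on both sides. The bottle and pot look undisturbed, and the gripper is clear. Handing in.

```bash
python3 -c "
from plant import ctrl
print(ctrl.close_job())"
```

```text
the job is handed in; nothing more can be done
None
```

The green pack now stands in the rack between blue and yellow, directly next to yellow on its red-end side, and the job is handed in at about 18 s of the 64 s allowed.

- **Opening the gap:** with the fingers shut I slid yellow towards the grey end, then blue, white and orange towards the red end. The gap measured about 55 mm between the boxes, against the 44 mm needed.
- **Placing:** I gripped green by its rib, carried it over the bottle and lowered it in small steps. At the rack floor the tool stopped at 46.7 mm, the height expected for fully seated, and the force rose to about 6 N. I then released with a 22 mm opening and lifted clear.

**Last checks:**
- The final pictures show the row from the red end as orange, white, blue, green, yellow. All are upright with contacts on the strip side.
- The bottle and pot of drivers look undisturbed. The wheel was only partly in the final crop, but the arm never went near it.
- Nothing failed outright. Before the last descent the wrist camera showed green 3–4 mm too far towards the strip compared with blue, so I moved it back about 3 mm first.
- Blue sits a few millimetres closer to the strip than the other packs. That offset was there before I moved anything, and it is within the rack's 8 mm of play.

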